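# Key and sprocket onto the bread conveyor's gearmotor

### The arm

A 6-joint arm with a two-finger parallel gripper is mounted at the origin on the work surface. World frame = base frame: x ahead of the robot, y to its left, z up, the work surface at z = 0. Lengths are in m, angles in degrees, forces in N, time in s.
With the tool pointing down it reaches from about 0.3 to 1 m from the base axis. Payload 5.1 kg.
Tool frame: the origin (TCP) lies between the finger pads; the fingertips stand 17 mm ahead of it and the grasp point (between the pads) lies 2 mm behind it; z points along the fingers, y is the line along which they close (so a half turn about z gives the same grasp; the last joint's range is limited). The gripper opens to 95 mm and grips with 3 to 60 N. Pads are 20 mm wide; open, the fingers measure 119 mm over their backs; the gripper's body (75 mm by 180 mm) begins 59 mm behind the grasp point.
Start: joints at [64.996, 7.093, 94.555, -0, 78.352, -4.733], TCP at [0.225, 0.61, 0.232] pointing down, gripper open.
Joint ranges: [-149.61, 149.61], [-58.7, 133.49], [1.44, 155.28], [-77.14, 257.14], [18.33, 153.61], [-166.67, 166.67]. Speed limits (degrees/s): [147.25, 147.25, 180, 180, 180, 180].

### API

Orientations are given as a 3x3 rotation matrix whose columns are the frame's x, y, z axes.
In Python, from plant import observe, read_camera, camera_info, close_job, look_for, outline_of gives the robot as it stands. The module is installed in compiled form; this text tells all that it offers.
- The arm moves only by the tool move_arm, never from a script. Its arguments are lists of equal length, an entry for each row: "delta_pos": the shift along the tool's x, y, z in mm, a list of three; "dr": the turn, a rotation vector about the tool's x, y, z in rad, a list of three; "hand": the opening, from 0 (shut) to 1 (fully open). A call has 1 to 5 rows; each row is the pose to reach, as a shift and turn from the pose commanded when the call began, along the tool's axes at that moment; what a row does not reach only later rows make up. A row lasts 1/8 s, in which the tool goes at most 62.5 mm and 10.7 degrees, less where a joint would pass 70% of its speed; a pose out of reach is approached as far as the arm can. A call with a gripper value outside its range is refused whole. The fingers move at their own pace and stop on an object; the grip force is fixed at half the most. Time passes only in rows, so rows that repeat a pose let the fingers close. It gives the time, the measured TCP pose, the force, the opening and the grip force at its end, in the units of the state.
- observe(): the state, without advancing time (a new reading comes with each control period).
- read_camera(name): name is "side" or "top"; returns the picture (420x560x3 uint8, red, green, blue); there is no depth.
- camera_info(name): a dict with "K" (3x3 intrinsics, pixels), "world_from_camera" (4x4, takes a point from camera to world coordinates). Camera axes: x right, y up, looking along -z (the intrinsics and any distortion apply to the point x, -y, -z); pixel columns grow to the right and rows downward; lengths in m; the calibration is good to about 2 mm. A picture is of the moment at which its call begins. camera_info takes no time and is no camera call.
- close_job(): hands the job in; it is judged then, once.
Trained networks look in the newest picture that a camera, given by its name, has taken for a name from the list of things; names that differ only in an ending like _2 or _b are one class to them, and where a whole thing is asked for, a point or a joint stands for the part that bears it (a point fixed in the world has none). Each returns a list of dicts, best first, with "conf" (0 to 1); they miss things now and then, are a little off and sometimes report something else, mostly with a low value. They report only what shows in the picture. A call takes as long as a camera call.
- look_for(camera, target): "bbox" ([left, top, right, bottom] in pixels, round what is visible of it).
- outline_of(camera, target): "region" (420x560 bool, what is visible of it) and "bbox" ([left, top, right, bottom] in pixels, round what is visible of it).
The state is a dict: "time_s": time; "joint_positions": joint angles; "dq": joint speeds; "joint_torque": joint torques, N m; "position": TCP position; "tool_rot": TCP orientation; "contact_force": force on the tool from outside, world axes, zero at the start; "wrist_torque": the same for the moment, N m; "gripper_width": opening from 0.0 (shut) to 1.0 (fully open); "gripper_force": force on a finger pad.
Only numpy, scipy, OpenCV 4.12 (cv2) and the standard library are available. Lean on these libraries where they do the work, as an engineer would, in place of code of your own. Each camera call takes 0.05 s, during which the arm holds its last target. There are 200 camera calls.

### The job

Fit the drive sprocket to the bread conveyor's gearmotor: drop the loose brass key into the slot on top of the shaft so that it lies fully down and let go of it, then slide the blue sprocket onto the shaft, hub first and keyway over the key, until its hub is fully home against the shoulder, and let go. Leave the black worn key, the grease tin and the wrench where they are.

Things in the scene. Friction and masses are not known exactly. Their poses are not given: they have to be found in the camera images.
- shoulder (a point): Centre of the flat shoulder from which the gearmotor's level steel shaft stands out, on the shaft's axis, 130 mm over the bench. The shaft points along this frame's -y; z is up. Shaft: 36 mm diameter, 95 mm long from the shoulder, its last 9 mm tapering to 26 mm diameter; it does not turn.
- gearmotor: Gearmotor fixed to the bench, green gear case, grey motor. Origin on the bench straight below shoulder, same axes. The shoulder ends a round snout, 80 mm diameter, 37 mm long; behind it (+y) the case is 140 mm wide (x; foot 200 mm), up to 202 mm over the bench; with its motor it reaches 382 mm in +y.
- slot (a point): Where the brass key's centre lies when fully down in the shaft's slot: 39 mm from the shoulder, 17 mm above the axis. Axes as shoulder. The slot is open upward, closed at both ends, 70 mm long (y, 4 to 74 mm from the shoulder), 14.5 mm wide (x); its flat floor is 10 mm above the shaft's axis, 8 mm below the shaft's top.
- shaft_end (a point): Centre of the free end of the shaft, 95 mm from the shoulder in -y. Axes as shoulder.
- key_center (a point): Loose brass key, a bar 62 mm long (its y), 12 mm wide (x), 14 mm high (z), with 2 mm bevelled edges, 85 g, the same either way round, lying on the floor of the dark baking tray. This point is its centre, half-way up. Fully down in the slot, its top stands 6 mm above the shaft's top.
- sprocket_center (a point): Loose blue plastic sprocket, about 0.5 kg, upright in a wooden cradle, keyway up, to be lifted straight up. Point on its axis at mid-thickness of the rim. y is its level axis, z points up to the keyway (marked by white lines). Rim: y -14 to +14 mm, flat faces out to 67 mm radius, 12 teeth out to 75 mm. On the +y side only, a plain round hub of 64 mm diameter stands out to y = +46 mm.
- hub_end (a point): Centre of the sprocket's hub end face, 46 mm in +y from sprocket_center, same axes. The bore runs right through along y (60 mm), 39 mm in diameter, with a keyway 16 mm wide whose roof is 27.5 mm above the axis. When home this point meets shoulder, y axes pointing the same way.
- cradle: Fixed wooden cradle, 170 mm (x) by 80 mm (y), 30 mm high; origin at the centre of its underside. Its low cheeks stand beside the lower 18 mm of the rim.
- tray: Fixed dark baking tray, 228 mm (x) by 168 mm (y), floor 3 mm over the bench, rim 12 mm over the bench; origin at the centre of its underside. The brass key and the black worn key lie on it side by side, their centres 80 to 90 mm apart, in either order.
- old_key_center (a point): Black worn key on the same tray, 80 mm (y) by 18 mm (x) by 14 mm high, too wide for the slot: to be left alone. Its centre.
- grease_tin: Tin with a yellow label, 68 mm in diameter, 100 mm high, upright on the bench: to be left alone. Origin at the centre of its underside.
- wrench: Steel wrench 190 mm long lying on the bench beyond the work: to be left alone. Origin near its middle, length along its x.

How it is judged:
By the outcome, as a careful person would: the job done as asked, in the order asked, and still so for the second after the job is handed in, with the robot touching nothing.
It also fails if it takes over 72 s, if anything falls off the work surface, if the arm or the gripper's body presses on something with over 40 N, if the wrist force passes 120 N, or if a joint passes its speed limit or range.

## Working session

There is one attempt and no reset: what is moved stays moved. The work goes in short steps, Python scripts to look and compute and a tool call to move; the robot and the scene stay as the last step left them, time stands still between calls to the robot, and variables do not carry over. Pictures are saved under pics/ and viewed, at most 10 in all, crops included, and the job is handed in when it is done.

Besides the shell and the picture viewer there is one more tool, called as name(argument=value, ...) on one line, values as JSON. move_arm: Moves the arm, as the interface text tells. Its arguments: {"type":"object","properties":{"delta_pos":{"type":"array","items":{"type":"array","items":{"type":"number"}}},"dr":{"type":"array","items":{"type":"array","items":{"type":"number"}}},"hand":{"type":"array","items":{"type":"number"}}},"required":["delta_pos","dr","hand"]}

```bash
mkdir -p pics; cat > h.py <<'E'
import numpy as np,cv2
from plant import *
def save(c,n):
    im=read_camera(c); cv2.imwrite(f'pics/{n}.png',im[:,:,::-1]); return im
def ray(c,u,v):
    i=camera_info(c);K=np.array(i['K']);T=np.array(i['world_from_camera'])
    d=np.array(i.get('dist',np.zeros(5)),float) 
    p=cv2.undistortPoints(np.array([[[u,v]]],float),K,d)[0,0]
    r=T[:3,:3]@np.array([p[0],-p[1],-1.]);return T[:3,3],r
def atz(c,u,v,z):
    o,r=ray(c,u,v);return o+r*(z-o[2])/r[2]
def proj(c,P):
    i=camera_info(c);K=np.array(i['K']);T=np.array(i['world_from_camera'])
    q=(np.linalg.inv(T)@np.append(P,1))[:3]
    w=K@np.array([q[0],-q[1],-q[2]]);return w[:2]/w[2]
E
python3 - <<'E'
from h import *
np.set_printoptions(precision=4,suppress=True)
print(observe())
for c in('side','top'):
    print(camera_info(c)); save(c,c+'0')
    for n in['shoulder','gearmotor','slot','shaft_end','key_center','sprocket_center','hub_end','cradle','tray','old_key_center','grease_tin','wrench']:
        r=look_for(c,n); print(c,n,[(round(x['conf'],2),np.round(x['bbox'],1).tolist()) for x in r[:2]])
E
```

```text
{'time_s': 0.0, 'joint_positions': array([64.9955,  7.1328, 94.6336, -0.0018, 78.3506, -4.7318]), 'dq': array([ 0.0215, -0.0486, -0.0554, -0.0101,  0.0976, -0.0223]), 'joint_torque': array([ -0.0005, -41.7621, -35.9924,   0.0773,   0.0495,  -0.0002]), 'position': array([0.225 , 0.6092, 0.2304]), 'tool_rot': array([[-0.9381,  0.3465, -0.0008],
       [ 0.3465,  0.9381, -0.0019],
       [ 0.0001, -0.002 , -1.    ]]), 'contact_force': array([ 0.5659,  0.5724, -0.2963]), 'wrist_torque': array([ 0.0193,  0.0026, -0.0055]), 'gripper_force': 0.0, 'gripper_width': 0.9984987371124002}
{'K': array([[402.2357,   0.    , 276.814 ],
       [  0.    , 402.2357, 210.8781],
       [  0.    ,   0.    ,   1.    ]]), 'world_from_camera': array([[ 0.8687,  0.3644, -0.3356,  0.2148],
       [-0.4951,  0.6153, -0.6134, -0.5253],
       [-0.017 ,  0.699 ,  0.7149,  0.741 ],
       [ 0.    ,  0.    ,  0.    ,  1.    ]])}
side shoulder [(0.94, [165.9, 74.6, 291.3, 194.9])]
side gearmotor [(0.73, [163.8, 70.5, 294.3, 195.2]), (0.37, [315.6, 307.8, 398.4, 381.7])]
side slot [(0.77, [165.6, 72.2, 294.4, 198.9])
[... 926 characters left out ...]
0.    ,  0.    ,  0.    ,  1.    ]])}
top shoulder [(0.61, [6.1, 150.2, 232.0, 242.3])]
top gearmotor [(0.88, [9.2, 148.1, 228.8, 244.8]), (0.32, [371.9, 176.7, 418.9, 243.3])]
top slot [(0.86, [5.2, 153.9, 231.0, 244.7]), (0.36, [273.6, 247.3, 303.3, 257.0])]
top shaft_end [(0.62, [7.4, 149.4, 230.9, 241.2])]
top key_center [(0.42, [271.9, 217.5, 297.7, 224.0])]
top sprocket_center []
top hub_end [(0.65, [373.2, 180.2, 420.2, 243.2])]
top cradle []
top tray [(0.62, [250.6, 186.2, 327.1, 285.9])]
top old_key_center [(0.56, [274.8, 248.9, 306.0, 256.9]), (0.3, [139.5, 266.8, 178.3, 296.8])]
top grease_tin [(0.98, [137.8, 265.6, 183.3, 295.6])]
top wrench [(0.67, [320.7, 117.9, 335.1, 185.7])]
```

```bash
python3 -c "
import cv2
a=cv2.imread('pics/top0.png')[100:310,0:440];cv2.imwrite('pics/topc.png',cv2.resize(a,(800,382),interpolation=3))
a=cv2.imread('pics/side0.png')[60:390,150:420];cv2.imwrite('pics/sidec.png',cv2.resize(a,(490,600),interpolation=3))"
```

```text
(no output)
```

View pics/topc.png

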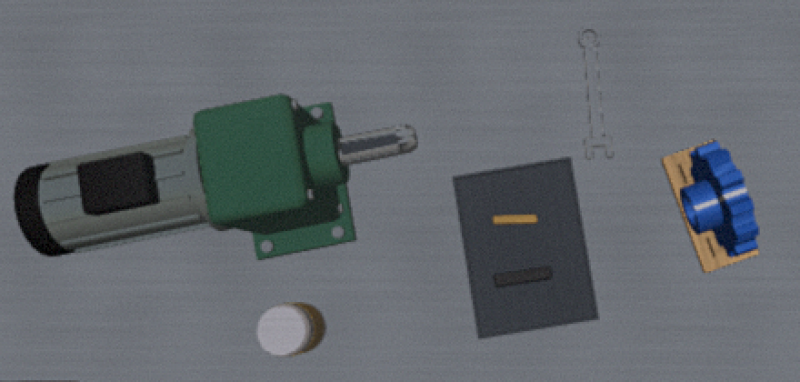

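View pics/sidec.png

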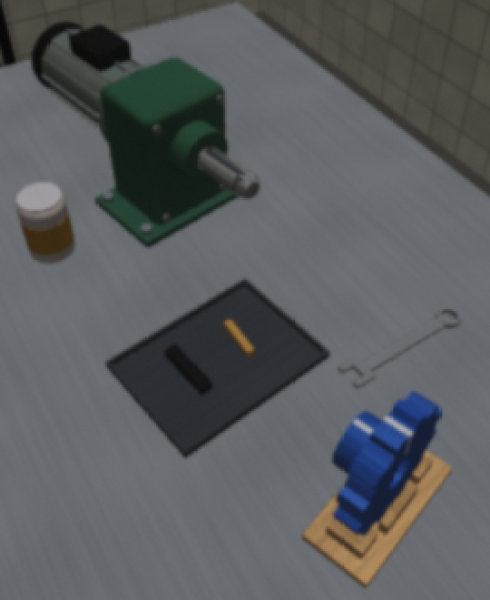

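The top view shows the shaft (crop 340–415, 140) pointing right, along −y. The brass key is at about px (283,220), with the black key beside it at about (288,252). The sprocket is at about (396,210), hub facing the motor. Next I'll fit models to these for metric poses.

```bash
cat >> h.py <<'E'
from scipy.optimize import minimize
def Rz(a): c,s=np.cos(a),np.sin(a);return np.array([[c,-s,0],[s,c,0],[0,0,1]])
def hullmask(c,parts,S=4,shape=(420,560)):
    m=np.zeros((shape[0]*S,shape[1]*S),np.uint8)
    for P in parts:
        q=np.array([proj(c,p) for p in P]);q=(q+.5)*S-.5
        h=cv2.convexHull(q.astype(np.float32))
        cv2.fillConvexPoly(m,np.round(h*16).astype(np.int32),255,shift=4)
    return cv2.resize(m,shape[::-1],interpolation=cv2.INTER_AREA)/255.
def box(sx,sy,sz,b=0):
    s=np.array([sx,sy,sz])/2; out=[]
    for i in range(8):
        g=np.array([1 if i>>k&1 else -1 for k in range(3)])
        for k in range(3):
            e=s-b;e=e.copy();e[k]=s[k];out.append(g*e)
    return np.array(out)
def cyl(r,y0,y1,n=36):
    t=np.linspace(0,2*np.pi,n,endpoint=False)
    return np.array([[r*np.sin(a),y,r*np.cos(a)] for y in(y0,y1) for a in t])
E
cat > m1.py <<'E'
from h import *
np.set_printoptions(precision=4,suppress=True)
top=cv2.imread('pics/top0.png');side=cv2.imread('pics/side0.png')
ims={'top':top,'side':side}
def sat(im,lo,hi):
    h=cv2.cvtColor(im,cv2.COLOR_BGR2HSV);return cv2.inRange(h,lo,hi)/255.
def keep(m,u,v,r):
    o=np.zeros_like(m);o[v-r:v+r,u-r:u+r]=m[v-r:v+r,u-r:u+r];return o
def fit(masks,model,x0,sc,cams):
    def f(x):
        return sum(np.abs(cv2.GaussianBlur(hullmask(c,model(x*sc))-masks[c],(0,0),1.2)).sum() for c in cams)
    r=minimize(f,np.array(x0)/sc,method='Nelder-Mead',options=dict(initial_simplex=np.array(x0)/sc+np.vstack([np.zeros(len(x0)),4*np.eye(len(x0))]),maxiter=160,xatol=.02,fatol=.05));return r.x*sc,r.fun
# brass
mk={'top':keep(sat(top,(8,90,90),(35,255,255)),283,220,22),'side':keep(sat(side,(8,90,90),(35,255,255)),281,246,22)}
p=atz('top',283.3,220.5,.017);print('key0',p,[mk[c].sum() for c in mk])
B=box(.012,.062,.014,.002)
kf=lambda x:[B@Rz(x[2]).T+[x[0],x[1],.010]]
sc=np.array([.001,.001,.02])
for cams in(['top'],['side'],['top','side']): print('key',cams,fit(mk,kf,[p[0],p[1],0.],sc,cams))
# sprocket
mk={'top':keep(sat(top,(100,100,40),(130,255,255)),396,210,50),'side':keep(sat(side,(100,100,40),(130,255,255)),360,315,50)}
p=atz('top',400,210,.1);print('spr0',p,[mk[c].sum() for c in mk])
t=np.linspace(0,2*np.pi,36,endpoint=False)
H=cyl(.032,.0,.046);Rr=cyl(.0725,-.014,.014)
def sf(x): M=Rz(x[2]).T;o=[x[0],x[1],x[3]];return [H@M+o,Rr@M+o]
sc=np.array([.001,.001,.02,.001])
for cams in(['top'],['side'],['top','side']): print('spr',cams,fit(mk,sf,[p[0],p[1],-.35,.09],sc,cams))
E
python3 m1.py
python3 -c "
import cv2
a=cv2.imread('pics/top0.png')[145:225,160:240];b=cv2.imread('pics/side0.png')[130:190,230:310]
a=cv2.resize(a,(560,560),interpolation=2)[:,:400];
a=cv2.resize(cv2.imread('pics/top0.png')[155:205,150:240],(790,440),interpolation=2);cv2.imwrite('pics/sh.png',a)"
```

```text
key0 [ 0.5092 -0.0033  0.017 ] [np.float64(119.0), np.float64(108.0)]
key ['top'] (array([ 0.511 , -0.0021, -0.0211]), np.float64(11.620389149429407))Traceback (most recent call last):
  File "m1.py", line 19, in <module>
    for cams in(['top'],['side'],['top','side']): print('key',cams,fit(mk,kf,[p[0],p[1],0.],sc,cams))
                                                                   ~~~^^^^^^^^^^^^^^^^^^^^^^^^^^^^^^
  File "m1.py", line 12, in fit
    r=minimize(f,np.array(x0)/sc,method='Nelder-Mead',options=dict(initial_simplex=np.array(x0)/sc+np.vstack([np.zeros(len(x0)),4*np.eye(len(x0))]),maxiter=160,xatol=.02,fatol=.05));return r.x*sc,r.fun
    res = _minimize_neldermead(fun, x0, args, callback, bounds=bounds,
                               **options)
    fsim[j] = func(sim[j])
              ~~~~^^^^^^^^
    fx = function(np.copy(x), *(wrapper_args + args))
  File "m1.py", line 11, in f
    return sum(np.abs(cv2.GaussianBlur(hullmask(c,model(x*sc))-masks[c],(0,0),1.2)).sum() for c in cams)
  File "m1.py", line 11, in <genexpr>
    return sum(np.abs(cv2.GaussianBlur(hullmask(c,model(x*sc))-masks[c],(0,0),1.2)).sum() for c in cams)
                                       ~~~~~~~~^^^^^^^^^^^^^^^
  File "h.py", line 21, in hullmask
    q=np.array([proj(c,p) for p in P]);q=(q+.5)*S-.5
                ~~~~^^^^^
  File "h.py", line 13, in proj
    i=camera_info(c);K=np.array(i['K']);T=np.array(i['world_from_camera'])
ValueError: time passes only in moves, steps and waits
```

View pics/sh.png

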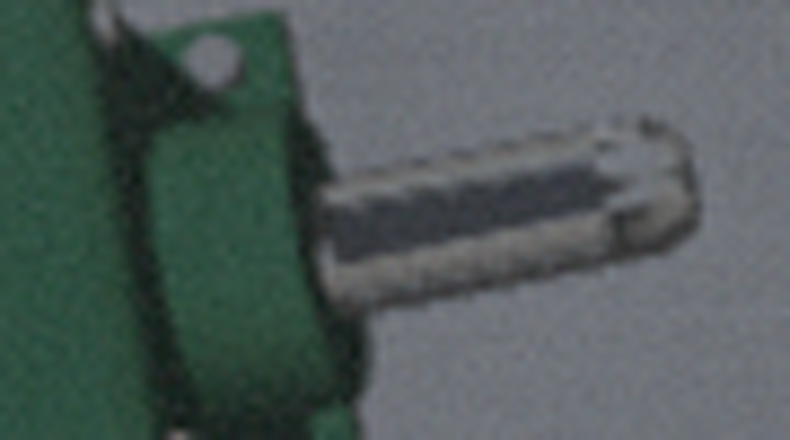

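The crop shows the shaft with the dark slot from about px (187,182) to (220,176). The tip is at about (229,177).

```bash
cat > ed.py <<'E'
import re
s=open('h.py').read()
s=s.replace("def ray(c","_C={}\ndef cam(c):\n    if c not in _C:_C[c]=camera_info(c)\n    return _C[c]\ndef ray(c",1).replace("    i=camera_info(c);","    i=cam(c);")
s=s.replace("q=np.array([proj(c,p) for p in P]);q","q=projs(c,P);q")
s+='''
def projs(c,P):
    i=cam(c);K=np.array(i['K']);T=np.array(i['world_from_camera'])
    q=(P-T[:3,3])@T[:3,:3];w=(q*[1,-1,-1])@K.T;return w[:,:2]/w[:,2:]
'''
open('h.py','w').write(s)
E
python3 ed.py
cat > m2.py <<'E'
from h import *
np.set_printoptions(precision=4,suppress=True)
from scipy.ndimage import map_coordinates
ts=np.linspace(0,1,40)[:,None]
def seg(a,b): return np.array(a)+ts*(np.array(b)-np.array(a))
def shaftlines(c,x):
    M=Rz(x[2]).T;o=np.array([x[0],x[1],.130])
    L=[]
    zz=.01647
    for s in(-1,1): L.append((seg([s*.00725,-.011,zz],[s*.00725,-.067,zz]),1.))
    # silhouettes: pick extremal generator lines for this camera
    C=np.array(cam(c)['world_from_camera'])[:3,3]; cl=M@(C-o) if 0 else (C-o)@M.T
    t=np.arctan2(cl[0],cl[2]);g=np.arccos(.018/np.hypot(cl[0],cl[2]))
    for s in(-1,1):
        a=t+s*g;r=np.array([np.sin(a)*.018,0,np.cos(a)*.018]);L.append((seg(r+[0,-.006,0],r+[0,-.084,0]),1.))
    return [(l@M+o,w) for l,w in L]
def G(im):
    g=cv2.GaussianBlur(im.astype(np.float32),(0,0),.8);
    gx=cv2.Sobel(g,cv2.CV_32F,1,0)/8;gy=cv2.Sobel(g,cv2.CV_32F,0,1)/8
    return gx,gy
def score(x,g,cams):
    tot=0
    for c in cams:
        gx,gy=g[c]
        for P,w in shaftlines(c,x):
            q=projs(c,P);d=q[-1]-q[0];n=np.array([-d[1],d[0]])/np.hypot(*d)
            v=[map_coordinates(k,[q[:,1],q[:,0]],order=1) for k in(gx,gy)]
            tot+=np.sqrt(((v[0]*n[0]+v[1]*n[1])**2).sum(-1)).mean() if v[0].ndim>1 else abs(v[0]*n[0]+v[1]*n[1]).mean()
    return tot
def shaftfit(g,x0,cams):
    best=None
    for dx in np.arange(-.012,.0121,.002):
        for da in np.arange(-.12,.121,.03):
            x=x0+[dx,0,da];s=score(x,g,cams)
            if best is None or s>best[0]:best=(s,x)
    sc=np.array([.001,.001,.02])
    f=lambda z:-score(np.array([z[0]*.001,x0[1],z[1]*.02]),g,cams)
    r=minimize(f,[best[1][0]/.001,best[1][2]/.02],method='Nelder-Mead')
    return np.array([r.x[0]*.001,x0[1],r.x[1]*.02]),-r.fun
if __name__=='__main__':
    ims={c:cv2.imread(f'pics/{c}0.png') for c in('top','side')}
    g={c:G(ims[c].mean(2)) for c in ims}
    a=atz('top',187,182,.14647);b=atz('top',228,176.5,.13);print(a,b)
    yaw=np.arctan2(-(a-b)[0],(a-b)[1]);print(yaw)
    x0=np.array([a[0],a[1]+.004,yaw])
    for cams in(['top'],['side'],['top','side']):print(cams,*shaftfit(g,x0,cams))
    print('tip px',proj('top',[*(np.array(x0)[:2]+Rz(yaw)[:2,1]*-.095),.13]))
E
python3 m2.py;python3 m1.py
```

```text
[0.5852 0.2107 0.1465] [0.6003 0.1209 0.13  ]
0.1666126354069736
['top'] [0.5851 0.2147 0.2011] 49.47779068890506
['side'] [0.5872 0.2147 0.131 ] 31.245257181572317
['top', 'side'] [0.5855 0.2147 0.1893] 79.81200847577212
tip px [227.9508 176.2181]
key0 [ 0.5092 -0.0033  0.017 ] [np.float64(119.0), np.float64(108.0)]
key ['top'] (array([ 0.511 , -0.0021, -0.0211]), np.float64(11.620389149429407))
key ['side'] (array([ 0.5133,  0.0016, -0.0389]), np.float64(43.443137254901956))
key ['top', 'side'] (array([ 0.5109, -0.0022, -0.0063]), np.float64(58.08661719607768))
spr0 [ 0.5248 -0.2751  0.1   ] [np.float64(1577.0), np.float64(2420.0)]
spr ['top'] (array([ 0.532 , -0.2779,  0.3303,  0.0622]), np.float64(198.98292339464717))
spr ['side'] (array([ 0.5343, -0.2658,  0.3577,  0.0751]), np.float64(271.94782731654385))
spr ['top', 'side'] (array([ 0.5287, -0.2712,  0.3625,  0.0873]), np.float64(525.6535834153249))
```

```bash
cat > plan.py <<'E'
import json,sys,os,numpy as np
# usage: plan.py hand x,y,z,a[,n] ... (m, deg): rows from commanded pose; state in cmd.json
f='cmd.json'
c=np.array(json.load(open(f)) if os.path.exists(f) else [.225,.61,.232,69.729])
hand=float(sys.argv[1]);pts=[]
p=c.copy()
for w in sys.argv[2:]:
    w=[float(v) for v in w.split(',')];t=np.array(w[:4])
    n=int(w[4]) if len(w)>4 else max(1,int(np.ceil(max(np.linalg.norm((t-p)[:3])/.058,abs(t[3]-p[3])/10))))
    pts+=[p+(t-p)*k/n for k in range(1,n+1)];p=t
while pts:
    b,pts=pts[:5],pts[5:];a=np.radians(c[3]);D=[];R=[]
    A=np.array([[-np.sin(a),np.cos(a),0],[np.cos(a),np.sin(a),0],[0,0,-1]])
    for q in b:
        D.append((np.round(A@(q-c)[:3]*2000)/2).tolist());R.append([0,0,round(-float(np.radians(q[3]-c[3])),3)])
    print('delta_pos',D);print('dr',R);print('hand',[hand]*len(b))
    c=np.append(c[:3]+A.T@np.array(D[-1])/1000,c[3]-np.degrees(R[-1][2]))
json.dump(c.tolist(),open(f,'w'));print('cmd',c.round(4))
E
python3 plan.py 0.42 .511,-.002,.09,-1
```

```text
delta_pos [[-40.0, -39.5, 12.0], [-80.0, -79.0, 23.5], [-120.0, -119.0, 35.5], [-160.0, -158.5, 47.5], [-200.0, -198.0, 59.0]]
dr [[0, 0, 0.103], [0, 0, 0.206], [0, 0, 0.309], [0, 0, 0.411], [0, 0, 0.514]]
hand [0.42, 0.42, 0.42, 0.42, 0.42]
delta_pos [[-54.5, -14.5, 12.0], [-108.5, -29.5, 24.0], [-163.0, -44.0, 35.5], [-217.5, -59.0, 47.5], [-271.5, -74.0, 59.5]]
dr [[0, 0, 0.103], [0, 0, 0.206], [0, 0, 0.309], [0, 0, 0.412], [0, 0, 0.515]]
hand [0.42, 0.42, 0.42, 0.42, 0.42]
delta_pos [[-54.5, 14.0, 11.5], [-109.0, 28.0, 23.5]]
dr [[0, 0, 0.103], [0, 0, 0.205]]
hand [0.42, 0.42]
cmd [ 0.511  -0.0018  0.09   -0.974 ]
```

move_arm(delta_pos=[[-40.0,-39.5,12.0],[-80.0,-79.0,23.5],[-120.0,-119.0,35.5],[-160.0,-158.5,47.5],[-200.0,-198.0,59.0]], dr=[[0,0,0.103],[0,0,0.206],[0,0,0.309],[0,0,0.411],[0,0,0.514]], hand=[0.42,0.42,0.42,0.42,0.42])

```text
time_s: 1.92
position: [0.3448, 0.3531, 0.1725]
tool_rot: [[-0.644, 0.765, 0.001], [0.765, 0.644, 0.0], [-0.0, 0.001, -1.0]]
contact_force: [-0.4, -0.1, -0.4]
gripper_width: 0.532
gripper_force: 0.0
```

move_arm(delta_pos=[[-54.5,-14.5,12.0],[-108.5,-29.5,24.0],[-163.0,-44.0,35.5],[-217.5,-59.0,47.5],[-271.5,-74.0,59.5]], dr=[[0,0,0.103],[0,0,0.206],[0,0,0.309],[0,0,0.412],[0,0,0.515]], hand=[0.42,0.42,0.42,0.42,0.42])

```text
time_s: 2.55
position: [0.4641, 0.098, 0.1133]
tool_rot: [[-0.183, 0.983, 0.001], [0.983, 0.183, 0.0], [0.0, 0.001, -1.0]]
contact_force: [0.7, -0.0, 0.1]
gripper_width: 0.418
gripper_force: 0.0
```

move_arm(delta_pos=[[-54.5,14.0,11.5],[-109.0,28.0,23.5],[-109.0,28.0,23.5]], dr=[[0,0,0.103],[0,0,0.205],[0,0,0.205]], hand=[0.42,0.42,0.42])

```text
time_s: 2.92
position: [0.5119, -0.0051, 0.089]
tool_rot: [[0.022, 1.0, -0.001], [1.0, -0.022, -0.0], [-0.0, -0.001, -1.0]]
contact_force: [-0.5, 0.4, -0.8]
gripper_width: 0.422
gripper_force: 0.0
```

move_arm(delta_pos=[[0,0,31],[0,0,61.5],[0,0,61.5],[0,0,61.5]], dr=[[0,0,0],[0,0,0],[0,0,0],[0,0,0]], hand=[0.42,0.42,0.42,0.42])

```text
time_s: 3.42
position: [0.5118, -0.0016, 0.0294]
tool_rot: [[0.016, 1.0, 0.002], [1.0, -0.016, -0.0], [-0.0, 0.002, -1.0]]
contact_force: [-0.1, -0.0, 0.4]
gripper_width: 0.423
gripper_force: 0.0
```

```bash
python3 -c "
from h import *
s=observe();print(s['position'],s['contact_force'])
im=save('side','s1');a=im[190:310,200:340,::-1];cv2.imwrite('pics/s1c.png',cv2.resize(a,(700,600),interpolation=2))"
```

```text
[ 0.51184518 -0.00158467  0.02935782] [-0.14840355 -0.01657211  0.37175182]
```

View pics/s1c.png

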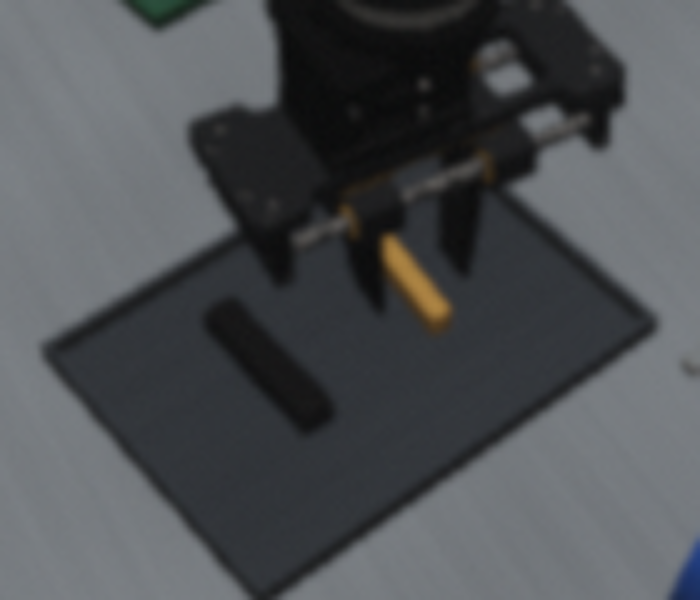

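The side view shows the brass key (crop (415,285)) between the two fingertips (375,300) and (462,270), with the black key well clear.

move_arm(delta_pos=[[0,0,1.5],[0,0,1.5],[0,0,1.5],[0,0,1.5],[0,0,1.5]], dr=[[0,0,0],[0,0,0],[0,0,0],[0,0,0],[0,0,0]], hand=[0.42,0.1,0.1,0.1,0.1])

```text
time_s: 4.1
position: [0.5111, -0.0022, 0.0267]
tool_rot: [[0.017, 1.0, -0.0], [1.0, -0.017, -0.0], [-0.0, -0.0, -1.0]]
contact_force: [-0.7, -0.4, 0.9]
gripper_width: 0.124
gripper_force: 30.0
```

move_arm(delta_pos=[[0,0,0],[0,0,0]], dr=[[0,0,0],[0,0,0]], hand=[0.0,0.0])

```text
time_s: 4.35
position: [0.5111, -0.0021, 0.0267]
tool_rot: [[0.017, 1.0, -0.0], [1.0, -0.017, -0.0], [-0.0, -0.0, -1.0]]
contact_force: [-0.2, -0.1, 1.2]
gripper_width: 0.12
gripper_force: 30.0
```

```bash
python3 - <<'E'
import json;json.dump([.511,-.0018,.027,-.974],open('cmd.json','w'))
E
python3 plan.py 0 .511,-.002,.08,-1 .5929,.1764,.200,10.8
cat > m3.py <<'E'
from m2 import *
ims={c:cv2.imread(f'pics/{c}0.png') for c in('top','side')}
g={c:G(ims[c].mean(2)) for c in ims}
x0=np.array([.5855,.2147,.19])
for c in('top','side'):
  print(c)
  for yaw in(.15,.165,.18,.195,.21):
    r=[(score(np.array([x,.2147,yaw]),g,[c]),x) for x in np.arange(.578,.594,.0005)];print(yaw,np.round(max(r),4))
out=[]
x=np.array([.5855,.2147,.185])
for c,(u,v) in(('top',(165,150)),('side',(225,120))):
    im=cv2.resize(ims[c][v:v+60,u:u+80],None,fx=5,fy=5,interpolation=2)
    o2=im.copy();M=Rz(x[2]).T
    for P,w in shaftlines(c,x):
        q=(projs(c,P)-[u,v]+.5)*5;cv2.polylines(o2,[q.astype(np.int32)],False,(0,0,255),1)
    for y,r in((0,.018),(0,.04),(-.095,.013),(-.086,.018)):
        q=(projs(c,cyl(r,y,y)[:36]@M+[x[0],x[1],.13])-[u,v]+.5)*5;cv2.polylines(o2,[q.astype(np.int32)],True,(0,255,255),1)
    out.append(np.hstack([im,o2]))
cv2.imwrite('pics/ov.png',np.vstack(out))
E
python3 m3.py
```

```text
delta_pos [[-0.0, 0.0, -53.0], [44.5, 19.5, -83.0], [89.5, 39.5, -113.0], [134.5, 59.0, -143.0], [179.5, 79.0, -173.0]]
dr [[0, 0, 0.0], [0, 0, -0.051], [0, 0, -0.103], [0, 0, -0.154], [0, 0, -0.205]]
hand [0.0, 0.0, 0.0, 0.0, 0.0]
cmd [ 0.593   0.1763  0.2    10.7716]
top
0.15 [46.5963  0.587 ]
0.165 [47.8731  0.5865]
0.18 [48.8527  0.586 ]
0.195 [49.3493  0.5855]
0.21 [49.143   0.5845]
side
0.15 [31.1165  0.587 ]
0.165 [30.9402  0.586 ]
0.18 [30.728   0.5855]
0.195 [30.3554  0.585 ]
0.21 [29.9201  0.5845]
```

View pics/ov.png

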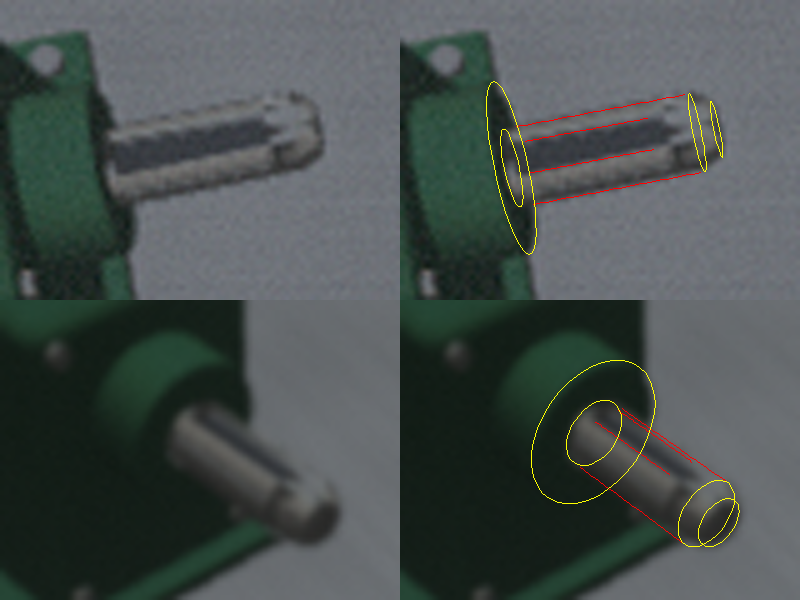

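The overlay fits the shaft, shoulder and tip in both views, to about half a pixel. Moving over the slot.

move_arm(delta_pos=[[0,0,-53.0],[44.5,19.5,-83.0],[89.5,39.5,-113.0],[134.5,59.0,-143.0],[179.5,79.0,-173.0]], dr=[[0,0,0],[0,0,-0.051],[0,0,-0.103],[0,0,-0.154],[0,0,-0.205]], hand=[0,0,0,0,0])

```text
time_s: 4.97
position: [0.5935, 0.1774, 0.2003]
tool_rot: [[-0.189, 0.982, -0.0], [0.982, 0.189, -0.0], [-0.0, -0.0, -1.0]]
contact_force: [0.1, -0.9, -1.6]
gripper_width: 0.125
gripper_force: 30.0
```

move_arm(delta_pos=[[0,0,5],[0,0,10],[0,0,10]], dr=[[0,0,0],[0,0,0],[0,0,0]], hand=[0,0,0])

```text
time_s: 5.35
position: [0.5915, 0.1747, 0.1868]
tool_rot: [[-0.186, 0.983, -0.005], [0.983, 0.186, -0.001], [-0.0, -0.005, -1.0]]
contact_force: [0.5, 0.6, -0.4]
gripper_width: 0.12
gripper_force: 30.0
```

```bash
python3 -c "
from h import *
np.set_printoptions(precision=4,suppress=True)
s=observe();print(s['position'],s['contact_force'],s['time_s'],s['gripper_width'])
for c,u,v in(('side',215,90),('top',160,140)):
    im=save(c,c+'2')
a=cv2.imread('pics/side2.png')[90:170,210:310];b=cv2.imread('pics/top2.png')[140:220,160:260]
cv2.imwrite('pics/h2.png',np.hstack([cv2.resize(a,(400,320),interpolation=2),cv2.resize(b,(400,320),interpolation=2)]))"
```

```text
[0.5915 0.1747 0.1868] [ 0.5476  0.5683 -0.421 ] 5.35 0.11978749975657121
```

View pics/h2.png

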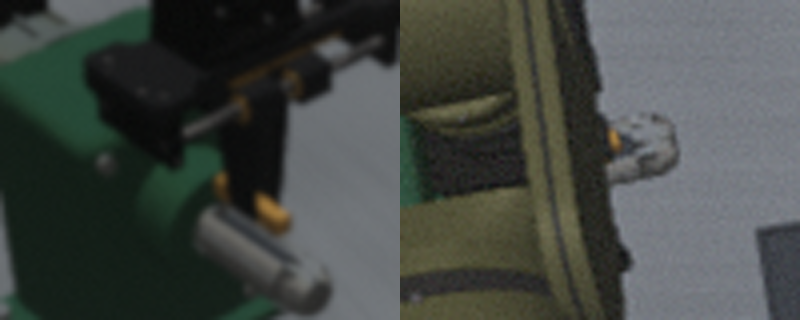

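move_arm(delta_pos=[[0,0,0],[0,0,0],[0,0,0]], dr=[[0,0,0],[0,0,0],[0,0,0]], hand=[0,0,0])

```text
time_s: 5.82
position: [0.5933, 0.1759, 0.1898]
tool_rot: [[-0.187, 0.982, 0.0], [0.982, 0.187, 0.0], [-0.0, 0.0, -1.0]]
contact_force: [-0.5, 0.4, -1.0]
gripper_width: 0.116
gripper_force: 30.0
```

```bash
cat > kk.py <<'E'
from h import *
np.set_printoptions(precision=4,suppress=True)
s=observe();p=s['position'];R=s['tool_rot'];print(p,s['contact_force'],s['time_s'])
im=save('side','side3');h=cv2.cvtColor(im,cv2.COLOR_RGB2HSV);m=cv2.inRange(h,(8,110,90),(35,255,255))[90:170,210:310]
n,l,st,ce=cv2.connectedComponentsWithStats(m)
for k in range(1,n):
    if st[k,4]>4:print(st[k,:4]+[210,90,0,0],ce[k]+[210,90],st[k,4])
B=box(.012,.062,.014,.002)
yaw=np.arctan2(R[1,1],R[0,1]);M=Rz(yaw).T
q=projs('side',B@M+p+[0,0,-.0167]);print('pred key bbox',q.min(0),q.max(0),'yaw',yaw)
q=projs('side',B[B[:,1]<-.028]@M+p+[0,0,-.0167]);print('pred near end bbox',q.min(0),q.max(0),q.mean(0))
E
python3 kk.py
```

```text
[0.5933 0.1759 0.1898] [-0.5232  0.3536 -0.9881] 5.825
[275 137   7   8] [277.9677 140.5806] 31
pred key bbox [263.5351 130.5745] [283.0613 147.3799] yaw 0.1878297436504165
pred near end bbox [279.1689 141.1656] [283.0613 147.3799] [281.3098 144.4032]
```

move_arm(delta_pos=[[0,0,8],[0,0,16],[0,0,16],[0,0,16],[0,0,17]], dr=[[0,0,0],[0,0,0],[0,0,0],[0,0,0],[0,0,0]], hand=[0,0,0,0,0])

```text
time_s: 6.5
position: [0.5935, 0.1761, 0.1731]
tool_rot: [[-0.187, 0.982, 0.001], [0.982, 0.187, 0.0], [-0.0, 0.001, -1.0]]
contact_force: [0.6, 0.7, -0.9]
gripper_width: 0.121
gripper_force: 30.0
```

move_arm(delta_pos=[[0,0,1],[0,0,2],[0,0,3],[0,0,3]], dr=[[0,0,0],[0,0,0],[0,0,0],[0,0,0]], hand=[0,0,0,0])

```text
time_s: 7.0
position: [0.5932, 0.176, 0.1695]
tool_rot: [[-0.187, 0.982, -0.0], [0.982, 0.187, -0.0], [-0.0, -0.0, -1.0]]
contact_force: [0.0, 0.2, -0.2]
gripper_width: 0.122
gripper_force: 30.0
```

move_arm(delta_pos=[[0,0,1],[0,0,2],[0,0,3],[0,0,3]], dr=[[0,0,0],[0,0,0],[0,0,0],[0,0,0]], hand=[0,0,0,0])

```text
time_s: 7.5
position: [0.5931, 0.176, 0.1665]
tool_rot: [[-0.187, 0.982, -0.0], [0.982, 0.187, -0.0], [0.0, -0.0, -1.0]]
contact_force: [-0.4, 0.2, -1.2]
gripper_width: 0.12
gripper_force: 30.0
```

move_arm(delta_pos=[[0,0,1],[0,0,1],[0,0,2],[0,0,2]], dr=[[0,0,0],[0,0,0],[0,0,0],[0,0,0]], hand=[0,0,0,0])

```text
time_s: 8.0
position: [0.5932, 0.176, 0.1645]
tool_rot: [[-0.187, 0.982, -0.0], [0.982, 0.187, -0.0], [0.0, -0.0, -1.0]]
contact_force: [-0.0, 1.1, -1.4]
gripper_width: 0.121
gripper_force: 30.0
```

move_arm(delta_pos=[[0,0,0.5],[0,0,0.5],[0,0,0.5],[0,0,0.5]], dr=[[0,0,0],[0,0,0],[0,0,0],[0,0,0]], hand=[0,0.3,0.3,0.3])

```text
time_s: 8.5
position: [0.5933, 0.176, 0.1644]
tool_rot: [[-0.187, 0.982, 0.0], [0.982, 0.187, 0.0], [0.0, 0.0, -1.0]]
contact_force: [-0.4, -0.3, 0.0]
gripper_width: 0.293
gripper_force: 0.0
```

move_arm(delta_pos=[[0,0,-5],[0,0,-15],[0,0,-15],[0,0,-15],[0,0,-15]], dr=[[0,0,0],[0,0,0],[0,0,0],[0,0,0],[0,0,0]], hand=[0.3,0.3,0,0,0])

```text
time_s: 9.12
position: [0.593, 0.176, 0.1789]
tool_rot: [[-0.187, 0.982, -0.001], [0.982, 0.187, -0.0], [-0.0, -0.001, -1.0]]
contact_force: [-0.6, -0.3, -0.0]
gripper_width: 0.043
gripper_force: 0.0
```

move_arm(delta_pos=[[0,0,0],[0,0,5],[0,0,7],[0,0,7]], dr=[[0,0,0],[0,0,0],[0,0,0],[0,0,0]], hand=[0,0,0,0])

```text
time_s: 9.62
position: [0.5931, 0.176, 0.1718]
tool_rot: [[-0.187, 0.982, -0.001], [0.982, 0.187, -0.0], [0.0, -0.001, -1.0]]
contact_force: [0.1, 0.0, -0.7]
gripper_width: 0.005
gripper_force: 0.0
```

move_arm(delta_pos=[[0,0,1],[0,0,1],[0,0,2],[0,0,2]], dr=[[0,0,0],[0,0,0],[0,0,0],[0,0,0]], hand=[0,0,0,0])

```text
time_s: 10.12
position: [0.5935, 0.1761, 0.1713]
tool_rot: [[-0.187, 0.982, 0.001], [0.982, 0.187, 0.0], [0.0, 0.001, -1.0]]
contact_force: [-1.8, -0.7, 5.4]
gripper_width: 0.005
gripper_force: 2.6
```

Key seated: the closed fingertips meet its top at 154.3 mm, where 154 is expected. Next: retreat, and a better sprocket fit from the first pictures.

```bash
python3 - <<'E'
import json;json.dump([.593,.1763,.1705,10.7716],open('cmd.json','w'))
E
cat > m4.py <<'E'
from h import *
np.set_printoptions(precision=4,suppress=True)
mk={};wt={}
for c,(u,v) in(('top',(396,210)),('side',(360,315))):
    im=cv2.imread(f'pics/{c}0.png');h=cv2.cvtColor(im,cv2.COLOR_BGR2HSV)
    m=cv2.inRange(h,(100,110,40),(130,255,255));z=np.zeros_like(m);z[v-55:v+55,u-55:u+55]=255;m&=z
    m=cv2.morphologyEx(m,cv2.MORPH_CLOSE,np.ones((7,7),np.uint8))
    w=cv2.inRange(h,(5,60,60),(25,255,255))&z;w=cv2.dilate(w,np.ones((5,5),np.uint8))
    mk[c]=m/255.;wt[c]=np.where((w>0)|(z==0),0.,1.);print(c,m.sum()/255)
H=cyl(.032,.0,.046);Rr=cyl(.0675,-.014,.014)
def tooth(k,ph,wb,wt_):
    a=2*np.pi*k/12+ph;P=[]
    for r,hw in((.066,wb),(.075,wt_)):
        for s in(-1,1):
            for y in(-.014,.014):P.append([r*np.sin(a)+s*hw*np.cos(a),y,r*np.cos(a)-s*hw*np.sin(a)])
    return np.array(P)
def model(x,ph):
    M=Rz(x[2]).T;o=[x[0],x[1],x[3]]
    return [q@M+o for q in[H,Rr]+[tooth(k,ph,.012,.006) for k in range(12)]]
sc=np.array([.001,.001,.02,.001]);x0=np.array([.5287,-.2712,.3625,.0873])
for cams in(['top'],['side'],['top','side']):
  for ph in(0,np.pi/12):
    f=lambda x:sum((wt[c]*np.abs(cv2.GaussianBlur(hullmask(c,model(x*sc,ph),2)-mk[c],(0,0),1.))).sum() for c in cams)+(x[3]-87)**2*.3
    r=minimize(f,x0/sc,method='Nelder-Mead',options=dict(initial_simplex=x0/sc+np.vstack([np.zeros(4),3*np.eye(4)]),maxiter=150,xatol=.03,fatol=.1))
    print(cams,round(ph,2),r.x*sc,r.fun)
E
python3 m4.py; python3 plan.py 0.55 .593,.1763,.24,10.77 .53,-.27,.26,-69.2
```

```text
top 1686.0
side 2531.0
['top'] 0 [ 0.5296 -0.2692  0.3705  0.0859] 49.690063569196056
['top'] 0.26 [ 0.5269 -0.2702  0.3312  0.0876] 15.814081111442405
['side'] 0 [ 0.5289 -0.2713  0.3565  0.0835] 87.63941661000545
['side'] 0.26 [ 0.5273 -0.2723  0.3595  0.0858] 71.68960005962992
['top', 'side'] 0 [ 0.5297 -0.2708  0.3685  0.0822] 145.25255623982127
['top', 'side'] 0.26 [ 0.5282 -0.2713  0.3501  0.0838] 91.3329626400492
delta_pos [[0.0, 0.0, -34.5], [0.0, 0.0, -69.5], [-53.5, -18.0, -72.0], [-106.5, -36.5, -74.5], [-160.0, -54.5, -77.0]]
dr [[0, 0, 0.0], [0, 0, 0.0], [0, 0, 0.174], [0, 0, 0.349], [0, 0, 0.523]]
hand [0.55, 0.55, 0.55, 0.55, 0.55]
delta_pos [[-55.5, 11.0, -2.5], [-110.5, 22.0, -5.0], [-166.0, 32.5, -7.5], [-221.0, 43.5, -10.0], [-276.5, 54.5, -12.5]]
dr [[0, 0, 0.175], [0, 0, 0.349], [0, 0, 0.524], [0, 0, 0.698], [0, 0, 0.873]]
hand [0.55, 0.55, 0.55, 0.55, 0.55]
cmd [  0.5299  -0.2701   0.26   -69.2133]
```

move_arm(delta_pos=[[0.0,0.0,-34.5],[0.0,0.0,-69.5],[-53.5,-18.0,-72.0],[-106.5,-36.5,-74.5],[-160.0,-54.5,-77.0]], dr=[[0,0,0],[0,0,0],[0,0,0.174],[0,0,0.349],[0,0,0.523]], hand=[0,0.55,0.55,0.55,0.55])

```text
time_s: 10.75
position: [0.5691, 0.0073, 0.247]
tool_rot: [[0.333, 0.943, 0.0], [0.943, -0.333, -0.0], [0.0, 0.0, -1.0]]
contact_force: [1.2, 0.3, 0.3]
gripper_width: 0.368
gripper_force: 0.0
```

move_arm(delta_pos=[[-55.5,11.0,-2.5],[-110.5,22.0,-5.0],[-166.0,32.5,-7.5],[-221.0,43.5,-10.0],[-276.5,54.5,-12.5]], dr=[[0,0,0.175],[0,0,0.349],[0,0,0.524],[0,0,0.698],[0,0,0.873]], hand=[0.55,0.55,0.55,0.55,0.55])

```text
time_s: 11.38
position: [0.5296, -0.2721, 0.2594]
tool_rot: [[0.937, 0.349, 0.0], [0.349, -0.937, 0.0], [0.0, 0.0, -1.0]]
contact_force: [1.2, -0.7, 0.3]
gripper_width: 0.548
gripper_force: 0.0
```

```bash
python3 plan.py 0.55 .527,-.2704,.20,-70.8 .527,-.2704,.15,-70.8 .527,-.2704,.141,-70.8,2; python3 -c "
from h import *
print(observe()['time_s'],observe()['position']);save('top','top4');save('side','side4')
a=cv2.imread('pics/top4.png')[145:215,165:245];b=cv2.imread('pics/side4.png')[120:180,220:300]
cv2.imwrite('pics/k4.png',np.hstack([cv2.resize(a,(400,350),interpolation=2),cv2.resize(b,(400,350),interpolation=2)]))"
```

```text
delta_pos [[-1.5, -0.5, 30.0], [-3.0, -1.0, 60.0], [-3.0, -1.0, 110.0], [-3.0, -1.0, 114.5], [-3.0, -1.0, 119.0]]
dr [[0, 0, 0.014], [0, 0, 0.028], [0, 0, 0.028], [0, 0, 0.028], [0, 0, 0.028]]
hand [0.55, 0.55, 0.55, 0.55, 0.55]
cmd [  0.5268  -0.2702   0.141  -70.8176]
11.375 [ 0.52960372 -0.27214198  0.25943124]
```

View pics/k4.png

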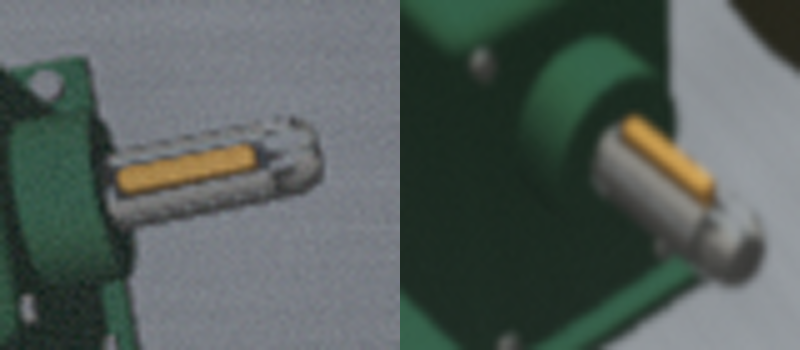

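The key lies down in the slot in both views. Now down onto the sprocket.

move_arm(delta_pos=[[-1.5,-0.5,30.0],[-3.0,-1.0,60.0],[-3.0,-1.0,85.0],[-3.0,-1.0,100],[-3.0,-1.0,100]], dr=[[0,0,0.014],[0,0,0.028],[0,0,0.028],[0,0,0.028],[0,0,0.028]], hand=[0.55,0.55,0.55,0.55,0.55])

```text
time_s: 12.1
position: [0.5265, -0.2697, 0.1583]
tool_rot: [[0.944, 0.329, -0.002], [0.329, -0.944, 0.001], [-0.002, -0.002, -1.0]]
contact_force: [-0.3, -0.6, 0.0]
gripper_width: 0.548
gripper_force: 0.0
```

move_arm(delta_pos=[[0,0,10],[0,0,19],[0,0,19],[0,0,19]], dr=[[0,0,0],[0,0,0],[0,0,0],[0,0,0]], hand=[0.55,0.55,0.55,0.4])

```text
time_s: 12.6
position: [0.5272, -0.2706, 0.1409]
tool_rot: [[0.944, 0.329, 0.0], [0.329, -0.944, -0.0], [0.0, 0.0, -1.0]]
contact_force: [-0.3, -1.0, -0.1]
gripper_width: 0.492
gripper_force: 0.0
```

move_arm(delta_pos=[[0,0,0],[0,0,0],[0,0,0]], dr=[[0,0,0],[0,0,0],[0,0,0]], hand=[0.36,0.34,0.32])

```text
time_s: 12.98
position: [0.527, -0.2706, 0.1408]
tool_rot: [[0.944, 0.329, 0.0], [0.329, -0.944, -0.0], [0.0, 0.0, -1.0]]
contact_force: [0.2, -0.1, -0.1]
gripper_width: 0.326
gripper_force: 0.0
```

move_arm(delta_pos=[[0,0,0],[0,0,0],[0,0,0],[0,0,0]], dr=[[0,0,0],[0,0,0],[0,0,0],[0,0,0]], hand=[0.3,0.2,0,0])

```text
time_s: 13.48
position: [0.527, -0.2705, 0.1407]
tool_rot: [[0.944, 0.329, -0.0], [0.329, -0.944, -0.0], [-0.0, 0.0, -1.0]]
contact_force: [-0.0, -0.5, 0.5]
gripper_width: 0.294
gripper_force: 30.0
```

move_arm(delta_pos=[[0,0,-5],[0,0,-15],[0,0,-30],[0,0,-50],[0,0,-50]], dr=[[0,0,0],[0,0,0],[0,0,0],[0,0,0],[0,0,0]], hand=[0,0,0,0,0])

```text
time_s: 14.1
position: [0.5287, -0.2716, 0.1944]
tool_rot: [[0.944, 0.329, 0.005], [0.329, -0.944, -0.003], [0.004, 0.005, -1.0]]
contact_force: [0.6, -0.3, -4.7]
gripper_width: 0.294
gripper_force: 30.0
```

```bash
python3 - <<'E'
import json;json.dump([.5268,-.2702,.191,-70.8176],open('cmd.json','w'))
E
python3 plan.py 0 .615,.06,.193,-79.2,8 .6151,.061,.183,-79.23,2
```

```text
delta_pos [[24.0, -35.5, -0.5], [48.0, -70.5, -0.5], [72.0, -106.0, -1.0], [96.0, -141.5, -1.0], [120.0, -177.0, -1.5]]
dr [[0, 0, 0.018], [0, 0, 0.037], [0, 0, 0.055], [0, 0, 0.073], [0, 0, 0.091]]
hand [0.0, 0.0, 0.0, 0.0, 0.0]
delta_pos [[20.5, -37.0, 0.0], [41.0, -74.5, -0.5], [62.0, -112.0, -0.5], [62.0, -112.5, 4.5], [62.0, -113.0, 9.5]]
dr [[0, 0, 0.019], [0, 0, 0.037], [0, 0, 0.055], [0, 0, 0.056], [0, 0, 0.056]]
hand [0.0, 0.0, 0.0, 0.0, 0.0]
cmd [ 6.14900e-01  6.10000e-02  1.83000e-01 -7.92401e+01]
```

move_arm(delta_pos=[[24.0,-35.5,-0.5],[48.0,-70.5,-0.5],[72.0,-106.0,-1.0],[96.0,-141.5,-1.0],[120.0,-177.0,-1.5]], dr=[[0,0,0.018],[0,0,0.037],[0,0,0.055],[0,0,0.073],[0,0,0.091]], hand=[0,0,0,0,0])

```text
time_s: 14.72
position: [0.5822, -0.0625, 0.1919]
tool_rot: [[0.971, 0.241, -0.0], [0.241, -0.971, 0.0], [-0.0, -0.0, -1.0]]
contact_force: [1.6, 0.2, -6.1]
gripper_width: 0.294
gripper_force: 30.0
```

move_arm(delta_pos=[[20.5,-37.0,0.0],[41.0,-74.5,-0.5],[62.0,-112.0,-0.5],[62.0,-112.5,4.5],[62.0,-113.0,9.5]], dr=[[0,0,0.019],[0,0,0.037],[0,0,0.055],[0,0,0.056],[0,0,0.056]], hand=[0,0,0,0,0])

```text
time_s: 15.35
position: [0.6147, 0.0605, 0.1819]
tool_rot: [[0.982, 0.187, -0.001], [0.187, -0.982, -0.001], [-0.001, 0.0, -1.0]]
contact_force: [0.5, -0.5, -6.2]
gripper_width: 0.292
gripper_force: 30.0
```

move_arm(delta_pos=[[0,0,0],[0,0,0],[0,0,0]], dr=[[0,0,0],[0,0,0],[0,0,0]], hand=[0,0,0])

```text
time_s: 15.72
position: [0.6152, 0.06, 0.183]
tool_rot: [[0.983, 0.186, 0.001], [0.186, -0.983, -0.0], [0.0, 0.0, -1.0]]
contact_force: [0.3, -0.1, -5.3]
gripper_width: 0.296
gripper_force: 30.0
```

```bash
python3 -c "
from h import *
print(observe()['time_s'],observe()['position']);save('top','top5');save('side','side5')
a=cv2.imread('pics/top5.png')[150:230,165:265];b=cv2.imread('pics/side5.png')[90:190,210:310]
cv2.imwrite('pics/k5.png',np.hstack([cv2.resize(a,(400,320),interpolation=2),cv2.resize(b,(400,400),interpolation=2)[:320]]) if 0 else np.hstack([cv2.resize(a,(400,320),interpolation=2),cv2.resize(b,(400,320),interpolation=2)]))"
```

```text
15.725 [0.61518427 0.06003505 0.18297627]
```

View pics/k5.png

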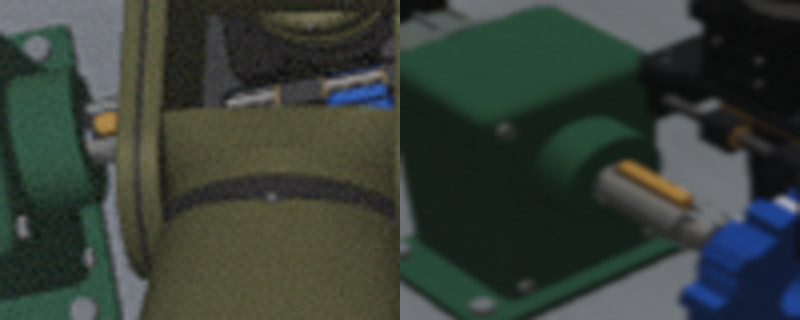

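```bash
cat > m5.py <<'E'
import sys
sys.argv=sys.argv
exec(open('m4.py').read().split("sc=np.array")[0])
n,tx,ty,yaw,z0=sys.argv[1],*map(float,sys.argv[2:6])
im=cv2.imread(f'pics/{n}.png');h=cv2.cvtColor(im,cv2.COLOR_BGR2HSV)
c0=proj('side',[tx,ty,z0]).astype(int);u,v=c0
m=cv2.inRange(h,(100,110,30),(130,255,255));z=np.zeros_like(m);z[v-60:v+60,u-60:u+60]=255;m&=z
m=cv2.morphologyEx(m,cv2.MORPH_CLOSE,np.ones((7,7),np.uint8))
cv2.imwrite('pics/msk.png',m)
dark=cv2.inRange(im.max(2),0,55);dark[v+10:]=0;dark&=z
dark=cv2.dilate(cv2.morphologyEx(dark,cv2.MORPH_OPEN,np.ones((4,4),np.uint8)),np.ones((5,5),np.uint8))
shz=np.zeros_like(m)
q=projs('side',cyl(.02,-.12,0.)@Rz(.188).T+[.5858,.2147,.13]);cv2.fillConvexPoly(shz,cv2.convexHull(q.astype(np.float32)).astype(np.int32),255)
w=np.where((dark>0)|(z==0),0.,1.)
d=np.array([np.cos(yaw),np.sin(yaw),0]);e=np.array([-np.sin(yaw),np.cos(yaw),0])
def f(p,free):
    a,zz,ph=p[:3];b=p[3] if free else 0
    o=np.array([tx,ty,0])+d*a*.001+e*b*.001
    parts=model([o[0],o[1],yaw,z0+zz*.001],np.pi/12+ph*.02)
    return (w*np.abs(cv2.GaussianBlur(hullmask('side',parts,3)-m/255.,(0,0),1.))).sum()
for k in(3,4):
    r=minimize(f,np.zeros(k),args=(k==4,),method='Nelder-Mead',options=dict(initial_simplex=np.vstack([np.zeros(k),3*np.eye(k)]),maxiter=150,xatol=.03,fatol=.1))
    print('dx,dz,phase/.02,(dy)',r.x,r.fun,m.sum()/255)
a,zz,ph=r.x[:3]
E
python3 m5.py side5 .6152 .0603 .1875 .130
# same model on the initial side picture with the now-known pose (bias check)
python3 m5.py side0 .527 -.2705 .3351 .0876
```

```text
top 1686.0
side 2531.0
dx,dz,phase/.02,(dy) [ 3.6776 -2.595   1.3026] 68.76233550276332 2016.0
dx,dz,phase/.02,(dy) [ 4.7497 -4.6098  1.9319  2.2029] 63.72087048159004 2016.0
top 1686.0
side 2531.0
dx,dz,phase/.02,(dy) [ 5.3877 -8.4059  2.095 ] 135.71785984407694 2531.0
dx,dz,phase/.02,(dy) [ 11.5431 -19.9789   5.6542   3.5556] 95.37981351349741 2531.0
```

The side fit is loose (a few mm), so I'll advance onto the tapered tip, which forgives ±6 mm, and centre by touch.

move_arm(delta_pos=[[0,-6,0],[0,-12,0],[0,-15,0],[0,-16,0],[0,-16,0]], dr=[[0,0,0],[0,0,0],[0,0,0],[0,0,0],[0,0,0]], hand=[0,0,0,0,0])

```text
time_s: 16.45
position: [0.6121, 0.0765, 0.1826]
tool_rot: [[0.982, 0.187, 0.0], [0.187, -0.982, -0.0], [-0.0, 0.0, -1.0]]
contact_force: [-0.3, 0.7, -6.2]
gripper_width: 0.293
gripper_force: 30.0
```

move_arm(delta_pos=[[0,-1,0],[0,-2,0],[0,-3,0],[0,-4,0],[0,-4,0]], dr=[[0,0,0],[0,0,0],[0,0,0],[0,0,0],[0,0,0]], hand=[0,0,0,0,0])

```text
time_s: 17.08
position: [0.6113, 0.0804, 0.1827]
tool_rot: [[0.982, 0.187, -0.0], [0.187, -0.982, -0.0], [-0.0, 0.0, -1.0]]
contact_force: [0.1, 0.1, -5.7]
gripper_width: 0.291
gripper_force: 30.0
```

move_arm(delta_pos=[[0,-1,0],[0,-2,0],[0,-3,0],[0,-4,0],[0,-4,0]], dr=[[0,0,0],[0,0,0],[0,0,0],[0,0,0],[0,0,0]], hand=[0,0,0,0,0])

```text
time_s: 17.7
position: [0.6106, 0.0844, 0.1827]
tool_rot: [[0.982, 0.187, 0.0], [0.187, -0.982, -0.0], [0.0, 0.0, -1.0]]
contact_force: [0.2, 0.4, -5.6]
gripper_width: 0.293
gripper_force: 30.0
```

move_arm(delta_pos=[[0,-1,0],[0,-2,0],[0,-3,0],[0,-3,0]], dr=[[0,0,0],[0,0,0],[0,0,0],[0,0,0]], hand=[0,0,0,0])

```text
time_s: 18.2
position: [0.61, 0.0872, 0.1829]
tool_rot: [[0.982, 0.187, -0.0], [0.187, -0.982, -0.0], [-0.0, 0.0, -1.0]]
contact_force: [-1.0, -1.1, -4.7]
gripper_width: 0.29
gripper_force: 30.0
```

move_arm(delta_pos=[[0,-1,0],[0,-2,0],[0,-3,0],[0,-4,0],[0,-4,0]], dr=[[0,0,0],[0,0,0],[0,0,0],[0,0,0],[0,0,0]], hand=[0,0,0,0,0])

```text
time_s: 18.82
position: [0.6093, 0.0911, 0.183]
tool_rot: [[0.982, 0.187, 0.0], [0.187, -0.982, -0.0], [0.0, 0.0, -1.0]]
contact_force: [-2.4, -2.2, -1.4]
gripper_width: 0.288
gripper_force: 30.0
```

move_arm(delta_pos=[[0,0,1],[0,0,1],[0,0,1]], dr=[[0,0,0],[0,0,0],[0,0,0]], hand=[0,0,0])

```text
time_s: 19.2
position: [0.6094, 0.0911, 0.1829]
tool_rot: [[0.982, 0.187, 0.0], [0.187, -0.982, 0.0], [0.0, 0.0, -1.0]]
contact_force: [-4.2, -3.8, 3.1]
gripper_width: 0.293
gripper_force: 30.0
```

move_arm(delta_pos=[[0,0,1],[0,0,1],[0,0,1]], dr=[[0,0,0],[0,0,0],[0,0,0]], hand=[0,0,0])

```text
time_s: 19.58
position: [0.6095, 0.0911, 0.1827]
tool_rot: [[0.982, 0.187, 0.001], [0.187, -0.982, 0.0], [0.001, 0.0, -1.0]]
contact_force: [-4.3, -4.0, 6.4]
gripper_width: 0.286
gripper_force: 30.0
```

move_arm(delta_pos=[[0,0,-2],[0,0,-3.5],[0,0,-3.5],[0,0,-3.5]], dr=[[0,0,0],[0,0,0],[0,0,0],[0,0,0]], hand=[0,0,0,0])

```text
time_s: 20.08
position: [0.6091, 0.0915, 0.1833]
tool_rot: [[0.982, 0.187, -0.001], [0.187, -0.982, 0.0], [-0.001, -0.001, -1.0]]
contact_force: [0.0, 0.0, -5.4]
gripper_width: 0.292
gripper_force: 30.0
```

move_arm(delta_pos=[[-1,0,0],[-1.5,0,0],[-1.5,0,0],[-1.5,0,0]], dr=[[0,0,0],[0,0,0],[0,0,0],[0,0,0]], hand=[0,0,0,0])

```text
time_s: 20.58
position: [0.6078, 0.0909, 0.1842]
tool_rot: [[0.982, 0.187, 0.0], [0.187, -0.982, 0.0], [0.0, -0.0, -1.0]]
contact_force: [-0.9, 0.6, -6.4]
gripper_width: 0.294
gripper_force: 30.0
```

move_arm(delta_pos=[[-1,0,0],[-1,0,0],[-1,0,0]], dr=[[0,0,0],[0,0,0],[0,0,0]], hand=[0,0,0])

```text
time_s: 20.95
position: [0.6073, 0.0907, 0.1845]
tool_rot: [[0.982, 0.186, 0.001], [0.186, -0.982, 0.0], [0.001, 0.0, -1.0]]
contact_force: [2.4, 0.7, -6.0]
gripper_width: 0.29
gripper_force: 30.0
```

move_arm(delta_pos=[[-1,0,0],[-1,0,0],[-1,0,0]], dr=[[0,0,0],[0,0,0],[0,0,0]], hand=[0,0,0])

```text
time_s: 21.32
position: [0.607, 0.0907, 0.1847]
tool_rot: [[0.982, 0.186, 0.003], [0.186, -0.983, 0.001], [0.003, 0.0, -1.0]]
contact_force: [6.2, 1.7, -7.1]
gripper_width: 0.292
gripper_force: 30.0
```

move_arm(delta_pos=[[2,0,0],[4,0,0],[4,0,0],[4,0,0]], dr=[[0,0,0],[0,0,0],[0,0,0],[0,0,0]], hand=[0,0,0,0])

```text
time_s: 21.82
position: [0.6093, 0.0912, 0.1838]
tool_rot: [[0.982, 0.187, -0.001], [0.187, -0.982, -0.0], [-0.001, -0.0, -1.0]]
contact_force: [0.4, -0.1, -6.1]
gripper_width: 0.292
gripper_force: 30.0
```

move_arm(delta_pos=[[1,0,0],[1,0,0],[1,0,0]], dr=[[0,0,0],[0,0,0],[0,0,0]], hand=[0,0,0])

```text
time_s: 22.2
position: [0.6104, 0.0914, 0.184]
tool_rot: [[0.982, 0.187, -0.001], [0.187, -0.982, -0.0], [-0.001, -0.0, -1.0]]
contact_force: [-1.3, 0.5, -5.4]
gripper_width: 0.295
gripper_force: 30.0
```

move_arm(delta_pos=[[-1.5,0,-0.5],[-1.5,0,-1.5],[-1.5,0,-1.5],[-1.5,0,-1.5]], dr=[[0,0,0],[0,0,0],[0,0,0],[0,0,0]], hand=[0,0,0,0])

```text
time_s: 22.7
position: [0.6094, 0.0911, 0.1858]
tool_rot: [[0.982, 0.187, 0.0], [0.187, -0.982, 0.0], [0.0, 0.0, -1.0]]
contact_force: [-0.0, -0.0, -6.5]
gripper_width: 0.294
gripper_force: 30.0
```

move_arm(delta_pos=[[0,0,-1],[0,0,-1],[0,0,-1]], dr=[[0,0,0],[0,0,0],[0,0,0]], hand=[0,0,0])

```text
time_s: 23.08
position: [0.6092, 0.0912, 0.1866]
tool_rot: [[0.982, 0.187, -0.0], [0.187, -0.982, -0.0], [-0.0, -0.0, -1.0]]
contact_force: [0.3, -0.7, -6.0]
gripper_width: 0.294
gripper_force: 30.0
```

move_arm(delta_pos=[[0,0,-1],[0,0,-1],[0,0,-1]], dr=[[0,0,0],[0,0,0],[0,0,0]], hand=[0,0,0])

```text
time_s: 23.45
position: [0.6091, 0.0911, 0.1868]
tool_rot: [[0.982, 0.187, -0.001], [0.187, -0.982, -0.0], [-0.001, -0.0, -1.0]]
contact_force: [1.6, 0.9, -12.9]
gripper_width: 0.297
gripper_force: 30.0
```

move_arm(delta_pos=[[0,0,-1],[0,0,-1],[0,0,-1]], dr=[[0,0,0],[0,0,0],[0,0,0]], hand=[0,0,0])

```text
time_s: 23.82
position: [0.6088, 0.0913, 0.187]
tool_rot: [[0.982, 0.187, -0.002], [0.187, -0.982, 0.0], [-0.002, -0.0, -1.0]]
contact_force: [4.7, 3.2, -21.6]
gripper_width: 0.295
gripper_force: 30.0
```

move_arm(delta_pos=[[0,0,2],[0,0,3.5],[0,0,3.5],[0,-4,3.5],[0,-8,3.5]], dr=[[0,0,0],[0,0,0],[0,0,0],[0,0,0],[0,0,0]], hand=[0,0,0,0,0])

```text
time_s: 24.45
position: [0.6083, 0.0991, 0.1863]
tool_rot: [[0.982, 0.186, 0.002], [0.186, -0.982, -0.0], [0.002, 0.0, -1.0]]
contact_force: [-0.1, 0.4, -6.5]
gripper_width: 0.29
gripper_force: 30.0
```

move_arm(delta_pos=[[0,-2,0],[0,-4,0],[0,-6,0],[0,-8,0],[0,-8,0]], dr=[[0,0,0],[0,0,0],[0,0,0],[0,0,0],[0,0,0]], hand=[0,0,0,0,0])

```text
time_s: 25.08
position: [0.6063, 0.107, 0.1852]
tool_rot: [[0.982, 0.187, 0.0], [0.187, -0.982, 0.0], [0.0, -0.0, -1.0]]
contact_force: [-0.5, -0.5, -6.6]
gripper_width: 0.294
gripper_force: 30.0
```

move_arm(delta_pos=[[0,-3,0],[0,-6,0],[0,-9,0],[0,-12,0],[0,-12,0]], dr=[[0,0,0],[0,0,0],[0,0,0],[0,0,0],[0,0,0]], hand=[0,0,0,0,0])

```text
time_s: 25.7
position: [0.604, 0.1189, 0.1852]
tool_rot: [[0.982, 0.187, 0.0], [0.187, -0.982, 0.0], [0.0, -0.0, -1.0]]
contact_force: [-0.1, 0.2, -6.3]
gripper_width: 0.294
gripper_force: 30.0
```

move_arm(delta_pos=[[0,-3,0],[0,-6,0],[0,-9,0],[0,-12,0],[0,-12,0]], dr=[[0,0,0],[0,0,0],[0,0,0],[0,0,0],[0,0,0]], hand=[0,0,0,0,0])

```text
time_s: 26.32
position: [0.6018, 0.1307, 0.1852]
tool_rot: [[0.982, 0.187, -0.0], [0.187, -0.982, -0.0], [-0.0, 0.0, -1.0]]
contact_force: [0.5, 0.6, -5.4]
gripper_width: 0.295
gripper_force: 30.0
```

move_arm(delta_pos=[[0,-4,0],[0,-8,0],[0,-12,0],[0,-15,0],[0,-15,0]], dr=[[0,0,0],[0,0,0],[0,0,0],[0,0,0],[0,0,0]], hand=[0,0,0,0,0])

```text
time_s: 26.95
position: [0.599, 0.1455, 0.1852]
tool_rot: [[0.982, 0.187, 0.0], [0.187, -0.982, -0.0], [0.0, 0.0, -1.0]]
contact_force: [-0.4, 0.2, -5.5]
gripper_width: 0.295
gripper_force: 30.0
```

move_arm(delta_pos=[[0,-4,0],[0,-8,0],[0,-12,0],[0,-15,0],[0,-15,0]], dr=[[0,0,0],[0,0,0],[0,0,0],[0,0,0],[0,0,0]], hand=[0,0,0,0,0])

```text
time_s: 27.58
position: [0.5962, 0.1602, 0.1852]
tool_rot: [[0.982, 0.187, 0.0], [0.187, -0.982, -0.0], [0.0, 0.0, -1.0]]
contact_force: [-0.2, -0.1, -5.7]
gripper_width: 0.295
gripper_force: 30.0
```

About 9 mm left; approaching the shoulder in small steps.

move_arm(delta_pos=[[0,-2,0],[0,-4,0],[0,-6,0],[0,-7,0],[0,-7,0]], dr=[[0,0,0],[0,0,0],[0,0,0],[0,0,0],[0,0,0]], hand=[0,0,0,0,0])

```text
time_s: 28.2
position: [0.5949, 0.1669, 0.1851]
tool_rot: [[0.982, 0.187, -0.0], [0.187, -0.982, -0.0], [-0.0, 0.0, -1.0]]
contact_force: [0.5, 0.4, -5.3]
gripper_width: 0.295
gripper_force: 30.0
```

move_arm(delta_pos=[[0,-1,0],[0,-1,0],[0,-2,0],[0,-2,0]], dr=[[0,0,0],[0,0,0],[0,0,0],[0,0,0]], hand=[0,0,0,0])

```text
time_s: 28.7
position: [0.5945, 0.1688, 0.1851]
tool_rot: [[0.982, 0.187, -0.0], [0.187, -0.982, 0.0], [-0.0, -0.0, -1.0]]
contact_force: [-0.8, 0.3, -5.9]
gripper_width: 0.295
gripper_force: 30.0
```

move_arm(delta_pos=[[0,-1,0],[0,-1,0],[0,-1,0],[0,-2,0],[0,-2,0]], dr=[[0,0,0],[0,0,0],[0,0,0],[0,0,0],[0,0,0]], hand=[0,0,0,0,0])

```text
time_s: 29.32
position: [0.5942, 0.1706, 0.1852]
tool_rot: [[0.982, 0.187, 0.0], [0.187, -0.982, -0.0], [0.0, 0.0, -1.0]]
contact_force: [-0.5, -0.3, -5.4]
gripper_width: 0.293
gripper_force: 30.0
```

move_arm(delta_pos=[[0,-1,0],[0,-1,0],[0,-1,0]], dr=[[0,0,0],[0,0,0],[0,0,0]], hand=[0,0,0])

```text
time_s: 29.7
position: [0.5942, 0.1708, 0.1853]
tool_rot: [[0.982, 0.187, 0.0], [0.187, -0.982, -0.002], [0.0, 0.002, -1.0]]
contact_force: [1.5, -4.3, -5.2]
gripper_width: 0.292
gripper_force: 30.0
```

move_arm(delta_pos=[[0,-1,0],[0,-2,0],[0,-2,0],[0,-2,0]], dr=[[0,0,0],[0,0,0],[0,0,0],[0,0,0]], hand=[0,0,0,0])

```text
time_s: 30.2
position: [0.5942, 0.171, 0.1855]
tool_rot: [[0.982, 0.187, 0.001], [0.187, -0.982, -0.006], [-0.0, 0.006, -1.0]]
contact_force: [0.6, -10.2, -5.0]
gripper_width: 0.293
gripper_force: 30.0
```

move_arm(delta_pos=[[0,0,1],[0,0,2],[0,0,2],[0,0,2]], dr=[[0,0,0],[0,0,0],[0,0,0],[0,0,0]], hand=[0,0,0,0])

```text
time_s: 30.7
position: [0.5945, 0.1711, 0.1846]
tool_rot: [[0.982, 0.187, 0.002], [0.187, -0.982, -0.005], [0.001, 0.005, -1.0]]
contact_force: [0.4, -10.5, -0.9]
gripper_width: 0.294
gripper_force: 30.0
```

move_arm(delta_pos=[[0,0,1],[0,1.5,1],[0,1.5,1]], dr=[[0,0,0],[0,0,0],[0,0,0]], hand=[0,0,0])

```text
time_s: 31.08
position: [0.5946, 0.1709, 0.1842]
tool_rot: [[0.982, 0.187, 0.002], [0.187, -0.982, -0.002], [0.001, 0.002, -1.0]]
contact_force: [-1.4, -6.5, -0.1]
gripper_width: 0.293
gripper_force: 30.0
```

move_arm(delta_pos=[[0,0,0],[0,0,0],[0,0,0]], dr=[[0,0,0],[0,0,0],[0,0,0]], hand=[0.32,0.36,0.42])

```text
time_s: 31.45
position: [0.5941, 0.173, 0.1829]
tool_rot: [[0.982, 0.187, 0.001], [0.187, -0.982, 0.002], [0.001, -0.001, -1.0]]
contact_force: [-0.7, 0.1, 0.2]
gripper_width: 0.403
gripper_force: 0.0
```

move_arm(delta_pos=[[0,1,-10],[0,1,-30],[0,1,-60],[0,1,-110],[0,1,-150]], dr=[[0,0,0],[0,0,0],[0,0,0],[0,0,0],[0,0,0]], hand=[0.42,0.42,0.42,0.42,0.42])

```text
time_s: 32.08
position: [0.5944, 0.1714, 0.3365]
tool_rot: [[0.982, 0.187, 0.004], [0.187, -0.982, 0.001], [0.004, -0.0, -1.0]]
contact_force: [0.4, -0.4, 0.1]
gripper_width: 0.421
gripper_force: 0.0
```

move_arm(delta_pos=[[-45,35,0],[-90,70,0],[-135,105,0],[-180,140,0],[-220,175,0]], dr=[[0,0,0],[0,0,0],[0,0,0],[0,0,0],[0,0,0]], hand=[0.42,0.42,0.42,0.42,0.42])

```text
time_s: 32.7
position: [0.4094, -0.0427, 0.3342]
tool_rot: [[0.982, 0.187, 0.003], [0.187, -0.982, -0.001], [0.003, 0.001, -1.0]]
contact_force: [-0.6, -0.5, 0.5]
gripper_width: 0.421
gripper_force: 0.0
```

```bash
python3 -c "
from h import *
s=observe();print(s['time_s'],s['position'],s['contact_force']);save('top','top6');save('side','side6')
o=[]
for c,u,v in(('top',165,140),('side',215,90)):
    a=cv2.imread(f'pics/{c}6.png')[v:v+100,u:u+100];a=cv2.resize(a,(400,400),interpolation=2);b=a.copy()
    M=Rz(.188).T;S=np.array([.5858,.2147+.0017,.13]);
    for r,y in((.032,0),(.0675,-.032),(.0675,-.06)):
        q=(projs(c,cyl(r,y,y)[:36]@M+S)-[u,v]+.5)*4;cv2.polylines(b,[q.astype(np.int32)],True,(0,255,255),1)
    o.append(b)
cv2.imwrite('pics/fin.png',np.hstack(o))"
```

```text
32.7 [ 0.40937791 -0.04266752  0.33423456] [-0.60809439 -0.51166558  0.47856159]
```

View pics/fin.png

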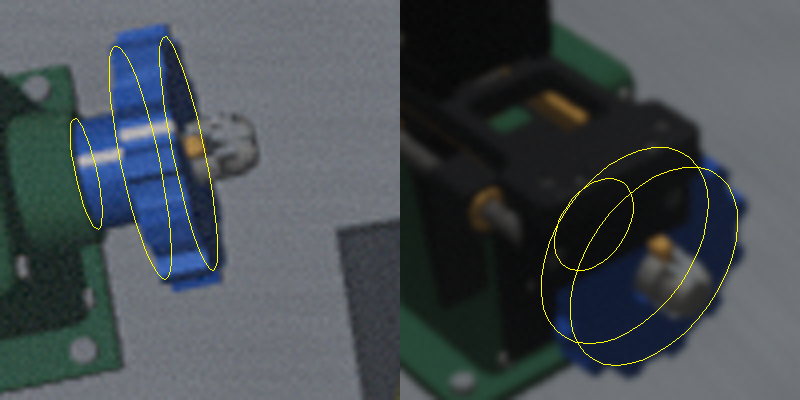

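```bash
cat > m6.py <<'E'
exec(open('m4.py').read().split("sc=np.array")[0])
im=cv2.imread('pics/top6.png');h=cv2.cvtColor(im,cv2.COLOR_BGR2HSV)
m=cv2.inRange(h,(100,110,40),(130,255,255));m=cv2.morphologyEx(m,cv2.MORPH_CLOSE,np.ones((7,7),np.uint8))
z=np.zeros_like(m);z[130:225,180:225]=255;m&=z
sc=np.array([.001,.001,.02]);x0=np.array([.594,.1705,.188])
for zz in(.1285,):
    f=lambda x:np.abs(cv2.GaussianBlur(hullmask('top',model([x[0]*sc[0],x[1]*sc[1],x[2]*sc[2],zz],np.pi/12),3)-m/255.,(0,0),1.)).sum()
    r=minimize(f,x0/sc,method='Nelder-Mead',options=dict(initial_simplex=x0/sc+np.vstack([np.zeros(3),3*np.eye(3)]),maxiter=150))
    print(r.x*sc,r.fun,m.sum()/255)
E
python3 m6.py
```

```text
top 1686.0
side 2531.0
[0.5943 0.1703 0.2122] 151.4256351534106 1465.0
```

The top view shows the hub face against the shoulder, with the key end showing through the keyway. As insurance, I'll make one gentle push with closed fingers on the outer rim face.

```bash
python3 - <<'E'
import json;json.dump([.4085,-.042,.333,-79.24],open('cmd.json','w'))
E
python3 plan.py 0 .604,.1217,.300,-79.24,5; python3 plan.py 0 .604,.1217,.182,-79.24,4
```

```text
delta_pos [[44.5, -25.0, 6.5], [89.0, -49.5, 13.0], [133.5, -74.5, 20.0], [178.0, -99.5, 26.5], [222.5, -124.5, 33.0]]
dr [[0, 0, -0.0], [0, 0, -0.0], [0, 0, -0.0], [0, 0, -0.0], [0, 0, -0.0]]
hand [0.0, 0.0, 0.0, 0.0, 0.0]
cmd [  0.6038   0.1219   0.3    -79.24  ]
delta_pos [[0.0, 0.0, 29.5], [0.0, 0.0, 59.0], [0.0, 0.0, 88.5], [0.0, 0.0, 118.0]]
dr [[0, 0, -0.0], [0, 0, -0.0], [0, 0, -0.0], [0, 0, -0.0]]
hand [0.0, 0.0, 0.0, 0.0]
cmd [  0.6038   0.1219   0.182  -79.24  ]
```

move_arm(delta_pos=[[44.5,-25.0,6.5],[89.0,-49.5,13.0],[133.5,-74.5,20.0],[178.0,-99.5,26.5],[222.5,-124.5,33.0]], dr=[[0,0,0],[0,0,0],[0,0,0],[0,0,0],[0,0,0]], hand=[0,0,0,0,0])

```text
time_s: 33.42
position: [0.6077, 0.1245, 0.3003]
tool_rot: [[0.982, 0.188, 0.002], [0.188, -0.982, 0.001], [0.002, -0.0, -1.0]]
contact_force: [0.4, -0.3, 0.1]
gripper_width: 0.01
gripper_force: 0.0
```

move_arm(delta_pos=[[0,0,29.5],[0,0,59],[0,0,88.5],[0,0,114],[0,0,114]], dr=[[0,0,0],[0,0,0],[0,0,0],[0,0,0],[0,0,0]], hand=[0,0,0,0,0])

```text
time_s: 34.05
position: [0.605, 0.1229, 0.1834]
tool_rot: [[0.982, 0.187, -0.004], [0.187, -0.982, 0.0], [-0.004, -0.001, -1.0]]
contact_force: [-0.4, -0.1, -0.5]
gripper_width: 0.002
gripper_force: 0.0
```

move_arm(delta_pos=[[0,-6,0],[0,-12,0],[0,-18,0],[0,-20,0],[0,-20,0]], dr=[[0,0,0],[0,0,0],[0,0,0],[0,0,0],[0,0,0]], hand=[0,0,0,0,0])

```text
time_s: 34.67
position: [0.6022, 0.1419, 0.1853]
tool_rot: [[0.982, 0.187, 0.0], [0.187, -0.982, -0.0], [0.0, 0.0, -1.0]]
contact_force: [-0.1, -0.5, -0.1]
gripper_width: 0.002
gripper_force: 0.0
```

move_arm(delta_pos=[[0,-1,0],[0,-2,0],[0,-3,0],[0,-4,0],[0,-4,0]], dr=[[0,0,0],[0,0,0],[0,0,0],[0,0,0],[0,0,0]], hand=[0,0,0,0,0])

```text
time_s: 35.3
position: [0.6015, 0.1457, 0.1851]
tool_rot: [[0.982, 0.187, -0.0], [0.187, -0.982, -0.0], [-0.0, 0.0, -1.0]]
contact_force: [0.2, -0.2, 0.7]
gripper_width: 0.002
gripper_force: 0.0
```

move_arm(delta_pos=[[0,-1,0],[0,-2,0],[0,-2,0],[0,-2,0]], dr=[[0,0,0],[0,0,0],[0,0,0],[0,0,0]], hand=[0,0,0,0])

```text
time_s: 35.8
position: [0.6011, 0.1476, 0.1851]
tool_rot: [[0.982, 0.187, -0.0], [0.187, -0.982, -0.0], [-0.0, -0.0, -1.0]]
contact_force: [-0.2, 0.1, -0.3]
gripper_width: 0.005
gripper_force: 0.0
```

move_arm(delta_pos=[[0,-1,0],[0,-2,0],[0,-2,0],[0,-2,0]], dr=[[0,0,0],[0,0,0],[0,0,0],[0,0,0]], hand=[0,0,0,0])

```text
time_s: 36.3
position: [0.6009, 0.1487, 0.1852]
tool_rot: [[0.982, 0.187, 0.0], [0.187, -0.982, -0.002], [-0.0, 0.002, -1.0]]
contact_force: [0.7, -4.5, 1.2]
gripper_width: 0.006
gripper_force: 2.5
```

move_arm(delta_pos=[[0,-1,0],[0,-2,0],[0,-2,0],[0,-2,0]], dr=[[0,0,0],[0,0,0],[0,0,0],[0,0,0]], hand=[0,0,0,0])

```text
time_s: 36.8
position: [0.6009, 0.1493, 0.1858]
tool_rot: [[0.982, 0.186, 0.001], [0.186, -0.982, -0.004], [0.0, 0.004, -1.0]]
contact_force: [-0.1, -9.5, 1.1]
gripper_width: 0.001
gripper_force: 4.6
```

Firm stop, so it's home. Backing off, up and away.

move_arm(delta_pos=[[0,8,0],[0,20,0],[0,30,-20],[0,40,-70],[0,40,-120]], dr=[[0,0,0],[0,0,0],[0,0,0],[0,0,0],[0,0,0]], hand=[0,0,0,0,0])

```text
time_s: 37.42
position: [0.6079, 0.1114, 0.3078]
tool_rot: [[0.983, 0.186, 0.001], [0.186, -0.983, 0.0], [0.001, -0.0, -1.0]]
contact_force: [0.3, -0.3, 0.2]
gripper_width: 0.002
gripper_force: 0.0
```

move_arm(delta_pos=[[-30,40,0],[-60,80,0],[-90,120,0],[-90,120,0],[-90,120,0]], dr=[[0,0,0],[0,0,0],[0,0,0],[0,0,0],[0,0,0]], hand=[0,0,0,0,0])

```text
time_s: 38.05
position: [0.5421, -0.0225, 0.3065]
tool_rot: [[0.983, 0.186, 0.002], [0.186, -0.983, 0.0], [0.002, -0.0, -1.0]]
contact_force: [-0.7, -0.1, -0.0]
gripper_width: 0.005
gripper_force: 0.0
```

```bash
python3 -c "
from h import *
s=observe();print(s['time_s'],s['position'],s['contact_force'])
save('side','side7');print([(x['conf'],x['bbox']) for x in look_for('side','sprocket_center')])
print(close_job())"
```

```text
38.05 [ 0.54212106 -0.02254465  0.30651809] [-0.70497392 -0.11432912 -0.02530793]
[(0.93, [244.3, 126.5, 296.8, 187.3])]
the job is handed in; nothing more can be done
None
```

The brass key is fully down in the slot and released, and the sprocket is on the shaft with its hub against the shoulder and released; I handed the job in at 38 s, and no verdict came back.

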